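# Wedge the short leg of a rocking bearing stand

### The job

The welded bearing stand rocks because its near left leg is short: without gripping or lifting anything, push the yellow wedge along the bench under that leg's foot until it is just snug and carries some of the weight, with the stand left level and in its place. Then prove it by touch: press down firmly with the fingertips on the top plate over that leg for a moment, and if it still gives, push the wedge in a little more and press again. Leave the wedge in, disturb none of the small things lying about, and finish clear of everything.

Things in the scene. Friction and masses are not known exactly. Their poses are not given: they have to be found in the camera images.
- stand: Loose steel stand, 2 kg: top plate 200 mm (x) by 210 mm (y), its upper face 90 mm above the bench, on four 30 mm square legs centred 75 mm in x and 82 mm in y from the middle, with flat black rubber end caps for feet. Origin: centre of the underside, at bench height; +x to its far side, +y to its left, +z up. A green bearing, 68 mm tall, is bolted on towards the far left corner.
- loose_corner (a point): Where to press for the test: the point on the plate's upper face, 90 mm above the bench, straight above the centre of the short near left leg; bare flat plate for 20 mm all round. Axes as the stand's. With no wedge, 5 to 8 N here tips the stand until the foot strikes the bench, and the corner sinks 4 to 11 mm; on a snug wedge it sinks less than half a millimetre.
- short_foot (a point): Middle of the outer (left, +y) lower edge of the short leg's foot (30 x 30 mm), given at bench height as if the foot stood on it; the real edge hangs 5 to 11 mm higher, differently each time. The wedge goes in here, moving along the stand's -y. Axes as the stand's.
- wedge: Yellow steel wedge, 0.35 kg, flat on the bench left of the short foot: 130 mm long (y), 44 mm wide (x), its top sloping evenly from 3 mm high at the thin tip (-y end) to 20 mm at the thick bare-steel end (+y). Origin: centre of its underside. Its tip points at the foot from 12 to 55 mm away, up to 8 mm out of line and 0.08 rad askew. Oiled; it stays put when let go.
- wedge_end (a point): Where to push: centre of the upright face at the wedge's thick end (44 mm wide, 20 mm high), 10 mm above the bench. Push towards the wedge's -y. It slides freely at 1 to 2 N; the push rises once it takes up the foot, to 5 to 10 N when it is lifting the corner. Driven more than about 10 mm past the first firm touch it tilts the stand and drags it along.
- nut: Bystander: brown hexagon nut, 28 mm across and 18 mm high, lying by the toolbox, left of the stand. Origin: centre of its underside.
- soapstone: Bystander: black pencil-like soapstone holder, 120 mm long, 13 mm high, lying between the stand and the robot. Origin: centre of its underside.
- pipe_ring: Bystander: short brown ring of pipe, 60 mm across and 22 mm high, lying near the stand's near right corner. Origin: centre of its underside.

How it is judged:
On the way, in this order (a step that is already met when the one before it is completed fails the run):
1. the wedge is under the short foot and carries some of the stand (0.2 N or more) with no finger on the stand, which is within 0.007 rad of level (contact force between wedge and stand above 0.2 N and angle between stand's own z axis and vertical below 0.007 rad and contact force between the fingers and stand below 0.3 N), for 0.2 s.
2. the fingertips, and nothing else, press on the top plate within 35 mm of the point over the short leg with 8 N or more, the wedge takes the load and the stand stays within 0.007 rad of level (contact force between the fingers and stand above 8 N and horizontal distance between the grasp point and loose_corner below 0.035 m and height (world z) of the grasp point above 0.09 m and contact force between wedge and stand above 4 N and contact force between the fingers and wedge below 0.1 N and angle between stand's own z axis and vertical below 0.007 rad), for 0.3 s.
At the end, for the whole second after the job is handed in: The wedge lies flat on the bench under the short foot (the middle of the foot within 22 mm of the wedge's centre line) and carries part of the stand (at least 0.1 N); the stand is level to 0.007 rad, within 20 mm of where it began, and both are at rest (contact force between wedge and stand above 0.1 N and angle between stand's own z axis and vertical below 0.007 rad and angle between wedge's own z axis and vertical below 0.02 rad and height (world z) of wedge below 0.003 m and distance of stand from where it was at the start of the episode below 0.02 m and x of short_foot in the frame of wedge between -0.022 and 0.022 m and linear speed of each of stand, wedge below 0.01 m/s); the robot touches nothing.
It fails at once if the wedge is lifted off the bench (over 10 mm) (height (world z) of wedge above 0.01 m).
It fails at once if the stand is lifted (over 12 mm at its middle) (height (world z) of stand above 0.012 m).
It fails at once if the stand is shoved over 25 mm along the bench (distance of stand from where it was at the start of the episode above 0.025 m).
It fails at once if a bystander (nut, soapstone holder or pipe ring) is moved over 15 mm (distance of any of nut, soapstone, pipe_ring from where it was at the start of the episode above 0.015 m).
It also fails if it takes over 58 s, if anything falls off the work surface, if the arm or the gripper's body presses on something with over 40 N, if the wrist force passes 120 N, or if a joint passes its speed limit or range.

### The arm

A 7-joint arm with a two-finger parallel gripper is mounted at the origin on a cart in front of the work surface, level with it; the furniture and walls round the work are solid. World frame = base frame: x ahead of the robot, y to its left, z up, the work surface at z = 0. Lengths are in m, angles in rad, forces in N, time in s.
With the tool pointing down it reaches from about 0.425 to 1.025 m from the base axis. Payload 9.4 kg.
Tool frame: the origin (TCP) lies midway between the tips of the shut fingers; the grasp point (between the pads) lies 19 mm behind it; z points along the fingers, y is the direction in which the jaws open and shut (so a half turn about z gives the same grasp; the last joint's range is limited). The gripper opens to 85 mm and grips with 20 to 120 N. Pads are 22 mm wide; open, the fingers measure 114 mm over their backs; the gripper's body (76 mm by 85 mm) begins 54 mm behind the grasp point. The pads swing forward as they close: fully open they stand 13 mm farther back than shut.
Start: joints at [1.233, 0.599, -0.003, 1.599, 0.002, 0.943, -0.08], TCP at [0.187, -0.7, 0.231] pointing down, gripper open.
Joint ranges: [-2.57, 2.57], [-0.35, 1.97], [-1.29, 1.29], [0.11, 2.56], [-1.05, 4.19], [0.11, 1.86], [-2.63, 2.63]. Speed limits (rad/s): [2.22, 2.22, 3.01, 3.01, 3.14, 3.14, 3.14].

### API

Orientations are given as a unit quaternion [w, x, y, z].
In Python, from plant import sensors, camera, camera_info, job, find_in, outline_of, place_of gives the robot as it stands. The module is installed in compiled form; this text tells all that it offers.
- The arm moves only by the tool arm_command, never from a script. Its arguments are lists of equal length, an entry for each row: "travel": the shift along the tool's x, y, z as a fraction of full scale, a list of three; "dr": the turn, a rotation vector about the tool's x, y, z as a fraction of full scale, a list of three; "grip": the closure, from -1 (fully open) to 1 (shut). In form: {"travel": [[x, y, z], ...], "dr": [[wx, wy, wz], ...], "grip": [grip, ...]}. A call has 1 to 8 rows; each row is the pose to reach, as a shift and turn from the pose commanded when the call began, along the tool's axes at that moment; what a row does not reach only later rows make up. Full scale, the value 1, is 80 cm for a shift and 1.5 rad for a turn. A row lasts 1/8 s, in which the tool goes at most 62.5 mm and 10.7 degrees, less where a joint would pass 70% of its speed; a pose out of reach is approached as far as the arm can. A call with a number of a shift or a turn outside -1 to 1 is refused whole. A call with a gripper value outside its range is refused whole. The fingers move at their own pace and stop on an object; the grip force is fixed at half the most. Time passes only in rows, so rows that repeat a pose let the fingers close. It gives the time, the measured TCP pose, the force and the opening at its end, in the units of the state.
- sensors.state(): the state, without advancing time (a new reading comes with each control period).
- camera(name): name is "scene" or "top" or "wrist"; returns the picture (400x640x3 uint8, red, green, blue); there is no depth.
- camera_info(name): a dict with "K" (3x3 intrinsics, pixels), "cam_to_world" (4x4, takes a point from camera to world coordinates); the wrist camera has in their place "hand_eye" (4x4, takes a point from camera to tool coordinates, whose origin is the TCP and whose axes are the flange's). Camera axes: x right, y up, looking along -z (the intrinsics and any distortion apply to the point x, -y, -z); pixel columns grow to the right and rows downward; lengths in m; the calibration is good to about 2 mm. The wrist camera is an equidistant fisheye: a pixel r from the principal point sees the ray r / f radians off the axis. A picture is of the moment at which its call begins: read the wrist's pose just before it. camera_info takes no time and is no camera call.
- job.sign_off(): hands the job in, once; it reports no verdict.
Trained networks look in the newest picture that a camera, given by its name, has taken for a name from the list of things; names that differ only in an ending like _2 or _b are one class to them, and where a whole thing is asked for, a point or a joint stands for the part that bears it (a point fixed in the world has none). Each returns a list of dicts, best first, with "p" (0 to 1); they miss things now and then, are a little off and sometimes report something else, mostly with a low value. They report only what shows in the picture. A call takes as long as a camera call.
- find_in(camera, label): "extent" ([left, top, right, bottom] in pixels, round what is visible of it).
- outline_of(camera, label): "region" (400x640 bool, what is visible of it) and "extent" ([left, top, right, bottom] in pixels, round what is visible of it).
- place_of(camera, label): "location" ([column, row] in pixels: a listed point, or the origin of a listed thing).
The state is a dict: "clock": time; "joints": joint angles; "joint_vel": joint speeds; "tau": joint torques, N m; "ee_pos": TCP position; "ee_rot": TCP orientation; "contact_force": force on the tool from outside, world axes, zero at the start; "torque": the same for the moment, N m; "finger_gap": finger opening in m.
Only numpy, scipy, OpenCV 4.12 (cv2) and the standard library are available. Lean on these libraries where they do the work, as an engineer would, in place of code of your own. Each camera call takes 0.05 s, during which the arm holds its last target. There are 200 camera calls.

## Working session

There is one attempt and no reset: what is moved stays moved. The work goes in short steps, Python scripts to look and compute and a tool call to move; the robot and the scene stay as the last step left them, time stands still between calls to the robot, and variables do not carry over. Pictures are saved under pics/ and viewed, about 8 in all and at most 12, crops included, and the job is handed in when it is done.

Besides the shell and the picture viewer there is one more tool, called after ">>>" by a JSON object that holds its "fn" and its "kwargs", one argument or row to a line. arm_command: Moves the arm, as the interface text tells. Shift numbers are shares of 80 cm and turn numbers shares of 1.5 rad, none past 1 either way. Its arguments: {"type":"object","properties":{"travel":{"type":"array"},"dr":{"type":"array"},"grip":{"type":"array"}},"required":["travel","dr","grip"]}

```bash
mkdir -p pics; cat > h.py <<'E'
import numpy as np, cv2
from plant import sensors, camera, camera_info, job, find_in, outline_of, place_of
def ray(name,px):
    i=camera_info(name);K=np.array(i["K"]);T=np.array(i["cam_to_world"])
    d=np.linalg.solve(K,[px[0],px[1],1.]);d=T[:3,:3]@[d[0],-d[1],-d[2]]
    return T[:3,3],d
def at(name,px,z):
    o,d=ray(name,px);return o+d*(z-o[2])/d[2]
def proj(name,p):
    i=camera_info(name);K=np.array(i["K"]);T=np.array(i["cam_to_world"])
    c=T[:3,:3].T@(np.array(p)-T[:3,3]);u=K@[c[0],-c[1],-c[2]];return u[:2]/u[2]
def save(name,f):
    im=camera(name);cv2.imwrite(f,im[:,:,::-1]);return im
E
python3 - <<'E'
from h import *
s=sensors.state();print({k:np.round(v,3).tolist() for k,v in s.items()})
a=save("scene","pics/a1.png");b=save("top","pics/b1.png")
cv2.imwrite("pics/ab.png",np.vstack([a,b])[:,:,::-1])
for c in("scene","top"):
    i=camera_info(c);print(c,np.round(i["cam_to_world"],3).tolist(),np.round(i["K"],1).tolist(),i.keys())
    for l,z in [("stand",0),("loose_corner",.09),("short_foot",0),("wedge",0),("wedge_end",.01),("nut",0),("soapstone",0),("pipe_ring",0)]:
        for r in place_of(c,l)[:2]: print(l,round(r["p"],2),np.round(r["location"],1),np.round(at(c,r["location"],z),4))
E
```

```text
{'clock': 0.0, 'joints': [1.233, 0.6, -0.003, 1.6, 0.002, 0.943, -0.08], 'joint_vel': [-0.0, -0.002, 0.001, -0.0, 0.001, 0.0, -0.0], 'tau': [-0.001, -77.646, 1.564, -25.802, 0.012, 0.009, -0.0], 'ee_pos': [0.187, -0.7, 0.23], 'ee_rot': [-0.001, 0.992, 0.13, -0.0], 'contact_force': [0.168, 0.117, -0.224], 'torque': [0.013, -0.057, 0.035], 'finger_gap': 0.085}
scene [[-0.759, 0.274, -0.59, 0.064], [-0.65, -0.289, 0.703, 0.666], [0.022, 0.917, 0.397, 0.422], [0.0, 0.0, 0.0, 1.0]] [[418.8, 0.0, 322.1], [0.0, 418.8, 190.2], [0.0, 0.0, 1.0]] dict_keys(['K', 'cam_to_world'])
stand 0.61 [330.2 210.8] [ 0.6012 -0.0036  0.    ]
short_foot 0.57 [340.5 240.4] [0.5013 0.085  0.    ]
wedge 0.77 [314.5 267.5] [0.4764 0.1911 0.    ]
soapstone 0.77 [399. 241.] [0.4139 0.0072 0.    ]
pipe_ring 0.69 [435.5 217.5] [ 0.4077 -0.1389  0.    ]
top [[-0.082, 0.972, -0.219, 0.38], [-0.997, -0.079, 0.024, 0.091], [0.006, 0.221, 0.975, 0.976], [0.0, 0.0, 0.0, 1.0]] [[469.5, 0.0, 318.7], [0.0, 469.5, 195.7], [0.0, 0.0, 1.0]] dict_keys(['K', 'cam_to_world'])
stand 0.57 [352.  195.3] [ 0.5943 -0.0038  0.    ]
loose_corner 0.77 [321.6 235.5] [0.5012 0.0701 0.09  ]
wedge 0.84 [267.8 252.8] [0.4867 0.1822 0.    ]
wedge_end 0.76 [237.6 265.5] [0.4648 0.2441 0.01  ]
nut 0.65 [230.2 136.4] [0.7476 0.2495 0.    ]
soapstone 0.67 [351.  277.8] [0.4217 0.0151 0.    ]
pipe_ring 0.79 [424.4 276.4] [ 0.4122 -0.1356  0.    ]
```

View pics/ab.png

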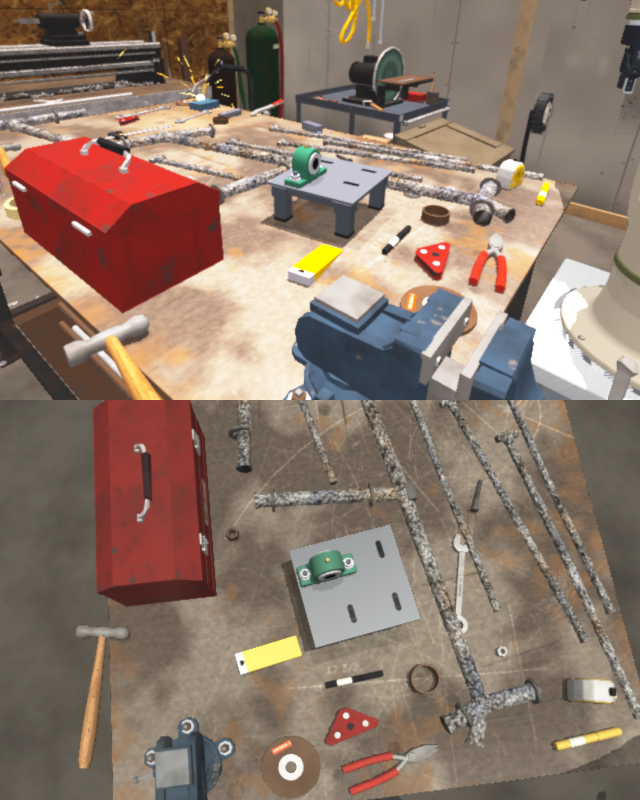

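Top picture: stand about (355,185), wedge about (268,255) with its bare thick end at (238,262), vise lower left, toolbox upper left, soapstone (352,279). I'll refine the stand and wedge poses next.

```bash
python3 - <<'E'
from h import *
camera("top")
def poly(reg,n=4):
    c=max(cv2.findContours(reg.astype(np.uint8),cv2.RETR_EXTERNAL,cv2.CHAIN_APPROX_NONE)[0],key=cv2.contourArea)
    h=cv2.convexHull(c)
    for e in np.arange(1,30,.5):
        p=cv2.approxPolyDP(h,e,True)[:,0]
        if len(p)<=n:return p,cv2.contourArea(h)
im=cv2.imread("pics/b1.png")
for l,z in(("stand",.09),("wedge",0)):
    r=outline_of("top",l)[0];p,a=poly(r["region"]);print(l,r["p"],p.tolist(),a)
    print([np.round(at("top",q,z),4).tolist()[:2] for q in p])
    cs=cv2.findContours(r["region"].astype(np.uint8),cv2.RETR_EXTERNAL,cv2.CHAIN_APPROX_NONE)[0]
    if l=="wedge": print([np.round(at("top",q,z),3).tolist()[:2] for q in cv2.boxPoints(cv2.minAreaRect(max(cs,key=cv2.contourArea)))])
cr=cv2.resize(im[115:285,225:425],None,fx=4,fy=4,interpolation=cv2.INTER_CUBIC)[:600]
cv2.imwrite("pics/c1.png",cr)
im=cv2.imread("pics/a1.png")
cv2.imwrite("pics/c2.png",cv2.resize(im[150:300,240:440],None,fx=4,fy=4,interpolation=cv2.INTER_CUBIC))
E
```

```text
stand 0.75 [[389, 125], [419, 218], [316, 246], [289, 151]] 10927.5
[[0.7125, -0.0832], [0.5197, -0.1188], [0.4822, 0.0823], [0.674, 0.1204]]
wedge 0.93 [[295, 236], [301, 255], [240, 272], [236, 253]] 1448.5
[[0.5171, 0.1235], [0.4765, 0.1139], [0.452, 0.2414], [0.4916, 0.2479]]
[[0.492, 0.253], [0.524, 0.123], [0.476, 0.111], [0.446, 0.24]]
```

View pics/c1.png

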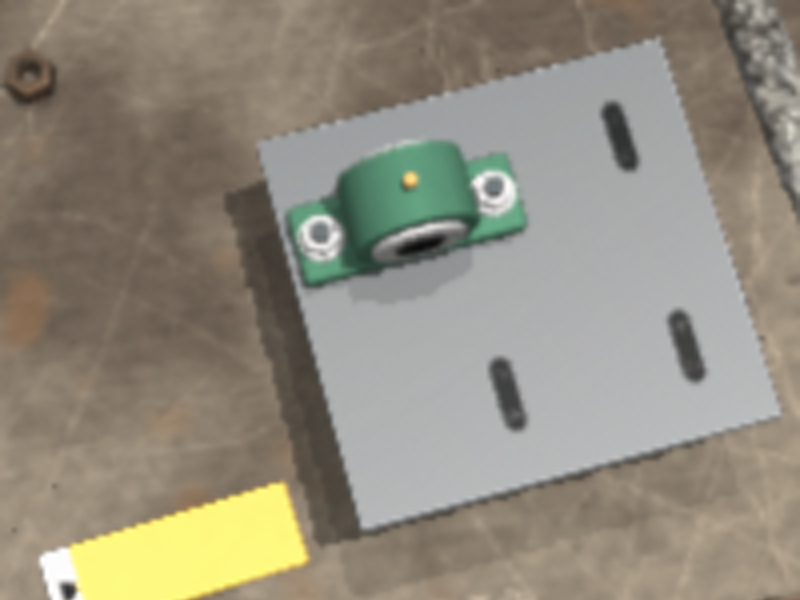

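View pics/c2.png

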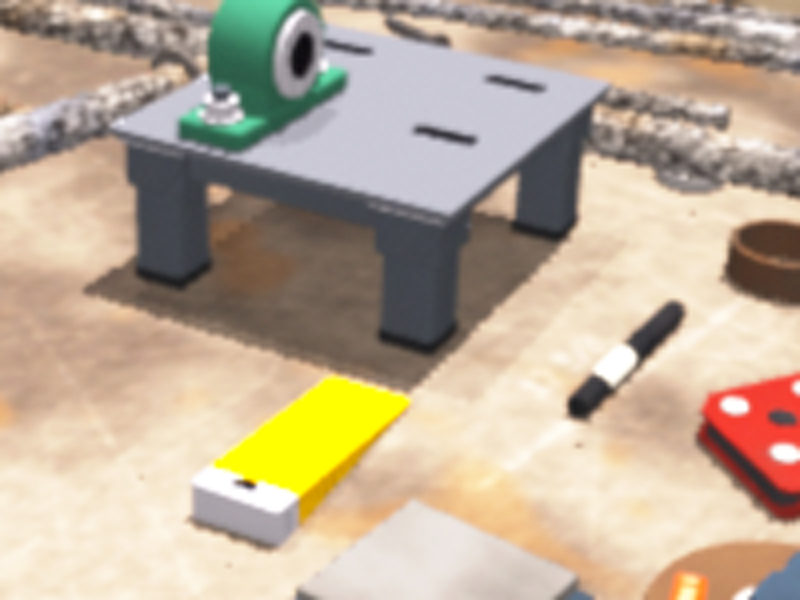

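```bash
cat > fit.py <<'E'
from h import *
from scipy.optimize import least_squares
def fit(obs,x0):
    def f(x):
        c,s=np.cos(x[2]),np.sin(x[2])
        return np.concatenate([proj(n,[x[0]+c*p[0]-s*p[1],x[1]+s*p[0]+c*p[1],p[2]])-px for n,p,px in obs])
    r=least_squares(f,x0,loss="soft_l1");return r.x,r.fun.reshape(-1,2)
E
python3 - <<'E'
from fit import *
C1=lambda a,b:("top",(a/4+225-.4,b/4+115-.4));C2=lambda a,b:("scene",(a/4+240-.4,b/4+150-.4))
def mk(l):return [(n,np.array(p),np.array(px)) for p,(n,px) in l]
P=[((.1,.105,.09),C1(258,142)),((.1,-.105,.09),C1(660,38)),((-.1,-.105,.09),C1(782,415)),((-.1,.105,.09),C1(362,530))]
Q=[((-.1,.105,.09),C2(447,219)),((-.1,-.105,.09),C2(608,92)),((.1,.105,.09),C2(110,127))]
W=[((.022,-.065,.003),C1(286,482)),((-.022,-.065,.0015),C1(308,563)),((.022,.065,.02),C1(41,556))]
V=[((.022,-.065,.003),C2(334,376)),((-.022,-.065,.003),C2(409,400)),((.022,.065,.02),C2(193,486)),((.022,.065,0),C2(194,513)),((-.022,.065,0),C2(275,547)),((-.022,.065,.02),C2(274,514))]
for nm,A,B,x0 in(("stand",P,Q,[.6,0,.1]),("wedge",W,V,[.48,.18,.1])):
    for o in(A,B,A+B):
        x,r=fit(mk(o),x0);print(nm,np.round(x,4),np.round(r,1).tolist())
    x0=x;R=lambda t:np.array([[np.cos(t),-np.sin(t)],[np.sin(t),np.cos(t)]])
    if nm=="stand":
        S=x;print("corner",S[:2]+R(S[2])@[-.075,.082],"foot",S[:2]+R(S[2])@[-.075,.097])
    else:
        tip=x[:2]+R(x[2])@[0,-.065];end=x[:2]+R(x[2])@[0,.065]
        q=lambda p:R(S[2]).T@(p-S[:2])-[-.075,.097]
        print("tip,end in foot frame",q(tip),q(end),"dyaw",x[2]-S[2],"end",end)
E
```

```text
stand [ 5.974e-01 -3.000e-04  1.846e-01] [[-0.6, -0.3], [0.2, -0.3], [0.6, 0.2], [-0.2, 0.3]]
stand [0.5925 0.0049 0.1772] [[0.1, -0.1], [1.8, -1.8], [-1.7, 0.3]]
stand [0.5971 0.     0.1847] [[-0.8, -0.1], [0.1, -0.2], [0.4, 0.4], [-0.3, 0.4], [0.2, -1.7], [0.9, -3.0], [-1.4, -0.7]]
corner [0.50835631 0.0668638 ] foot [0.50560225 0.0816088 ]
wedge [0.482  0.1796 0.2309] [[-0.2, 0.0], [0.7, 0.0], [-0.4, -0.1]]
wedge [0.4807 0.1811 0.2158] [[-0.4, -0.0], [1.3, 0.0], [-1.5, -1.9], [-1.6, 1.3], [0.7, 0.7], [1.0, -1.1]]
wedge [0.4817 0.1802 0.2231] [[-0.3, 0.4], [0.4, 0.4], [-0.7, -0.2], [-0.7, -0.4], [1.0, -0.4], [-1.3, -2.2], [-1.4, 1.0], [0.9, 0.3], [1.3, -1.6]]
tip,end in foot frame [-0.00291287  0.03639392] [-0.007914    0.16629769] dyaw 0.03847973161041479 end [0.46728987 0.24362644]
```

```bash
cat >> h.py <<'E'
from scipy.spatial.transform import Rotation as Ro
def down(yaw): return Ro.from_matrix(np.array([[np.cos(yaw),np.sin(yaw),0],[np.sin(yaw),-np.cos(yaw),0],[0,0,-1.]]))
def plan(p,yaw,p0=None,y0=None):
    "fractions from commanded (p0,y0) or the measured pose to p,yaw"
    s=sensors.state();R0=Ro.from_quat(np.roll(s["ee_rot"],-1)) if y0 is None else down(y0)
    p0=s["ee_pos"] if p0 is None else p0
    print("travel",np.round(R0.inv().apply(np.array(p)-p0)/.8,4).tolist(),"dr",np.round((R0.inv()*down(yaw)).as_rotvec()/1.5,4).tolist())
def st():
    s=sensors.state();m=Ro.from_quat(np.roll(s["ee_rot"],-1)).as_matrix()
    print("t",round(s["clock"],2),"pos",np.round(s["ee_pos"],4),"yaw",round(float(np.arctan2(m[1,0],m[0,0])),4),"zax",np.round(m[:,2],4),"F",np.round(s["contact_force"],2),"gap",round(float(s["finger_gap"]),4))
E
python3 -c "
from h import *
st();plan([.58,-.28,.26],.85)"
```

```text
t 1.05 pos [ 0.1869 -0.7005  0.2313] yaw 0.2608 zax [-0.  0. -1.] F [-0.98 -0.41 -0.54] gap 0.0854
travel [0.6102, -0.3811, -0.0359] dr [-0.0, 0.0, -0.3928]
```

>>> {"fn": "arm_command", "kwargs": {
  "travel": [
    [0.61,-0.38,-0.036],
    [0.61,-0.38,-0.036],
    [0.61,-0.38,-0.036],
    [0.61,-0.38,-0.036],
    [0.61,-0.38,-0.036],
    [0.61,-0.38,-0.036],
    [0.61,-0.38,-0.036],
    [0.61,-0.38,-0.036]
  ],
  "dr": [
    [0,0,-0.393],
    [0,0,-0.393],
    [0,0,-0.393],
    [0,0,-0.393],
    [0,0,-0.393],
    [0,0,-0.393],
    [0,0,-0.393],
    [0,0,-0.393]
  ],
  "grip": [1,1,1,1,1,1,1,1]
}}

```text
clock: 2.05
ee_pos: [0.5296, -0.3346, 0.2566]
ee_rot: [0.0, 0.911, 0.412, 0.0]
contact_force: [1.0, -0.3, 1.0]
finger_gap: 0.0001
```

```bash
python3 -c "
from h import *
st();plan([.465,.285,.26],1.794)"
```

```text
t 2.05 pos [ 0.5296 -0.3346  0.2566] yaw 0.8501 zax [ 4.e-04 -4.e-04 -1.e+00] F [ 1.05 -0.3   0.98] gap 0.0001
travel [0.5286, -0.5718, -0.0046] dr [0.0003, 0.0002, -0.6293]
```

>>> {"fn": "arm_command", "kwargs": {
  "travel": [
    [0.53,-0.57,0],
    [0.53,-0.57,0],
    [0.53,-0.57,0],
    [0.53,-0.57,0],
    [0.53,-0.57,0],
    [0.53,-0.57,0],
    [0.53,-0.57,0],
    [0.53,-0.57,0]
  ],
  "dr": [
    [0,0,-0.63],
    [0,0,-0.63],
    [0,0,-0.63],
    [0,0,-0.63],
    [0,0,-0.63],
    [0,0,-0.63],
    [0,0,-0.63],
    [0,0,-0.63]
  ],
  "grip": [1,1,1,1,1,1,1,1]
}}

```text
clock: 3.05
ee_pos: [0.4777, 0.1631, 0.2566]
ee_rot: [0.0, 0.624, 0.782, 0.0]
contact_force: [1.6, 0.7, -0.7]
finger_gap: -0.0001
```

```bash
python3 -c "
from h import *
st();plan([.456,.29,.2],1.794)"
```

```text
t 3.05 pos [0.4777 0.1631 0.2566] yaw 1.7946 zax [ 9.e-04  1.e-04 -1.e+00] F [ 1.58  0.69 -0.73] gap -0.0001
travel [0.1606, 0.0087, 0.0708] dr [0.0006, 0.0001, 0.0004]
```

>>> {"fn": "arm_command", "kwargs": {
  "travel": [
    [0.16,0.009,0.07],
    [0.16,0.009,0.07],
    [0.16,0.009,0.07],
    [0.16,0.009,0.07],
    [0.16,0.009,0.07]
  ],
  "dr": [
    [0,0,0],
    [0,0,0],
    [0,0,0],
    [0,0,0],
    [0,0,0]
  ],
  "grip": [1,1,1,1,1]
}}

```text
clock: 3.68
ee_pos: [0.4571, 0.286, 0.2007]
ee_rot: [0.001, 0.624, 0.781, -0.0]
contact_force: [0.3, 0.3, 0.2]
finger_gap: 0.0002
```

```bash
python3 -c "
from h import *
st()
a=save('top','pics/b2.png');b=save('scene','pics/a2.png');w=save('wrist','pics/w2.png')
cv2.imwrite('pics/d.png',np.vstack([b,a[:,:]])[:,:,::-1][:,:])
for l in ('wedge','wedge_end','short_foot','soapstone'):
  for c in ('top','scene'): print(l,c,[(round(r['p'],2),np.round(r['location'],1)) for r in place_of(c,l)[:1]])
st();plan([.457,.2875,.1],1.794)
i=camera_info('wrist');print(i)
"
```

```text
t 3.67 pos [0.4571 0.286  0.2007] yaw 1.7933 zax [ 6.e-04 -9.e-04 -1.e+00] F [0.32 0.33 0.18] gap 0.0002
wedge top []
wedge scene [(0.62, array([314.4, 265.2]))]
wedge_end top []
wedge_end scene [(0.76, array([293.2, 279.4]))]
short_foot top []
short_foot scene [(0.65, array([433.2, 217.9]))]
soapstone top [(0.84, array([352. , 281.6]))]
soapstone scene [(0.67, array([394.7, 238.9]))]
t 4.22 pos [0.4564 0.2877 0.2003] yaw 1.7951 zax [ 0. -0. -1.] F [-0.06  0.11  0.34] gap 0.0001
travel [-0.0004, 0.0007, 0.1254] dr [0.0, 0.0, 0.0008]
{'K': array([[309.70691629,   0.        , 319.32327059],
       [  0.        , 309.70691629, 199.05398828],
       [  0.        ,   0.        ,   1.        ]]), 'hand_eye': array([[-2.57386295e-04,  9.47735890e-01,  3.19055821e-01,
         8.25468709e-02],
       [ 9.99999029e-01,  6.80869465e-04, -1.21576965e-03,
        -4.74092922e-04],
       [-1.36946390e-03,  3.19055198e-01, -9.47735145e-01,
        -1.44083111e-01],
       [ 0.00000000e+00,  0.00000000e+00,  0.00000000e+00,
         1.00000000e+00]])}
```

View pics/d.png

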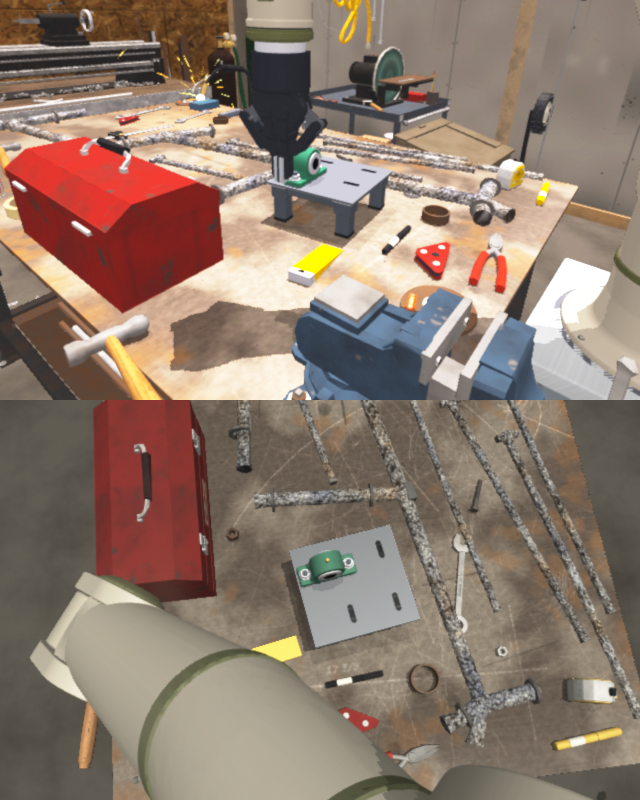

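View pics/w2.png

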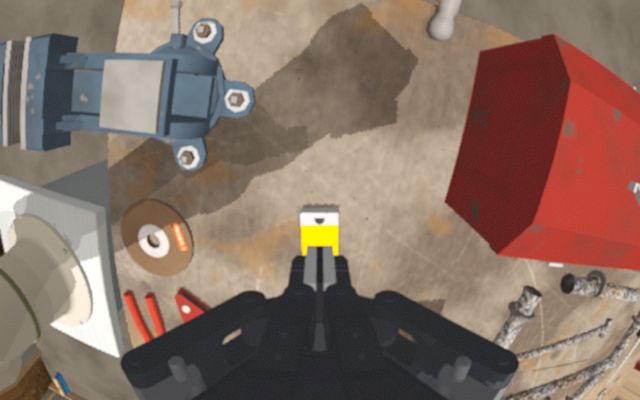

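Wrist view: bare end of the wedge at about (301–339, 211), square to the fingers and centred on them (column 320). The space behind it is clear of vise and toolbox.

```bash
cat >> h.py <<'E'
def wat(px,z,p,R):
    "wrist pixel -> world at height z, for tool pose p,R(Rotation)"
    i=camera_info("wrist");K=np.array(i["K"]);T=np.array(i["hand_eye"])
    v=(np.array(px)-[K[0,2],K[1,2]])/K[0,0];t=np.hypot(*v);d=np.array([v[0]*np.sinc(t/np.pi),-v[1]*np.sinc(t/np.pi),-np.cos(t)]) if 0 else np.array([np.sin(t)*v[0]/t,-np.sin(t)*v[1]/t,-np.cos(t)])
    o=p+R.apply(T[:3,3]);d=R.apply(T[:3,:3]@d);return o+d*(z-o[2])/d[2]
E
python3 -c "
from h import *
s=sensors.state();p=s['ee_pos'];R=Ro.from_quat(np.roll(s['ee_rot'],-1))
im=camera('wrist');cr=cv2.resize(im[190:290,270:370],None,fx=6,fy=6,interpolation=cv2.INTER_CUBIC)
cv2.imwrite('pics/w3.png',cr[:,:,::-1])
for px in ((301,211),(339,211)): 
  for z in (0,.02): print(np.round(wat(px,z,p,R),4))
st()
plan([.4575,.2875,.007],1.794)
"
```

```text
[0.4458 0.2356 0.    ]
[0.4454 0.2433 0.02  ]
[0.49   0.2457 0.    ]
[0.4869 0.2528 0.02  ]
t 4.28 pos [0.4563 0.2877 0.2003] yaw 1.7953 zax [-0.  0. -1.] F [0.73 0.14 0.32] gap 0.0
travel [-0.0006, 0.0014, 0.2416] dr [-0.0, -0.0, 0.0008]
```

View pics/w3.png

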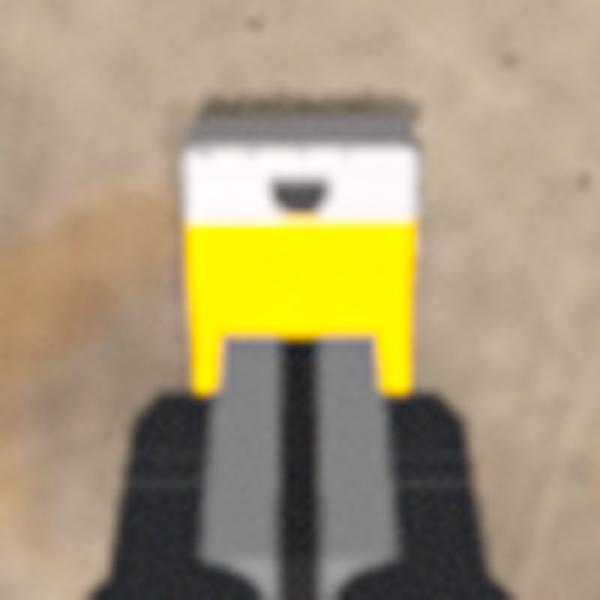

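The wedge end at crop (185–418, 145) works out near (0.467, 0.246), which agrees with the fit. I'll descend behind it.

>>> {"fn": "arm_command", "kwargs": {
  "travel": [
    [0,0.001,0.06],
    [0,0.001,0.12],
    [0,0.001,0.18],
    [0,0.001,0.23],
    [0,0.001,0.241],
    [0,0.001,0.241],
    [0,0.001,0.241]
  ],
  "dr": [
    [0,0,0],
    [0,0,0],
    [0,0,0],
    [0,0,0],
    [0,0,0],
    [0,0,0],
    [0,0,0]
  ],
  "grip": [1,1,1,1,1,1,1]
}}

```text
clock: 5.15
ee_pos: [0.4578, 0.2884, 0.0089]
ee_rot: [0.0, 0.624, 0.782, 0.001]
contact_force: [0.2, -0.1, 0.5]
finger_gap: -0.0001
```

```bash
python3 -c "
from h import *
st();plan([.4675+.222*(-.014),.245+.975*.014,.007],1.794)"
```

```text
t 5.15 pos [0.4578 0.2884 0.0089] yaw 1.795 zax [ 0.0016  0.0012 -1.    ] F [ 0.22 -0.1   0.49] gap -0.0001
travel [-0.038, -0.0003, 0.0023] dr [0.0012, -0.0005, 0.0007]
```

>>> {"fn": "arm_command", "kwargs": {
  "travel": [
    [-0.015,0,0.002],
    [-0.03,0,0.002],
    [-0.036,0,0.002],
    [-0.045,0,0.002],
    [-0.055,0,0.002],
    [-0.065,0,0.002],
    [-0.075,0,0.002],
    [-0.082,0,0.002]
  ],
  "dr": [
    [0,0,0],
    [0,0,0],
    [0,0,0],
    [0,0,0],
    [0,0,0],
    [0,0,0],
    [0,0,0],
    [0,0,0]
  ],
  "grip": [1,1,1,1,1,1,1,1]
}}

```text
clock: 6.15
ee_pos: [0.4718, 0.2234, 0.0058]
ee_rot: [-0.0, 0.624, 0.782, -0.0]
contact_force: [-0.0, 2.0, 0.4]
finger_gap: 0.0002
```

```bash
python3 -c "
from h import *
st();b=save('scene','pics/a4.png')
cv2.imwrite('pics/c4.png',cv2.resize(b[150:300,240:440],None,fx=4,fy=4,interpolation=cv2.INTER_CUBIC)[:,:,::-1]);st()"
```

```text
t 6.15 pos [0.4718 0.2234 0.0058] yaw 1.795 zax [-1.e-04 -2.e-04 -1.e+00] F [-0.03  2.03  0.43] gap 0.0002
t 6.2 pos [0.472  0.2225 0.0058] yaw 1.7943 zax [-2.e-04 -9.e-04 -1.e+00] F [ 0.13 -0.25  0.81] gap -0.0002
```

View pics/c4.png

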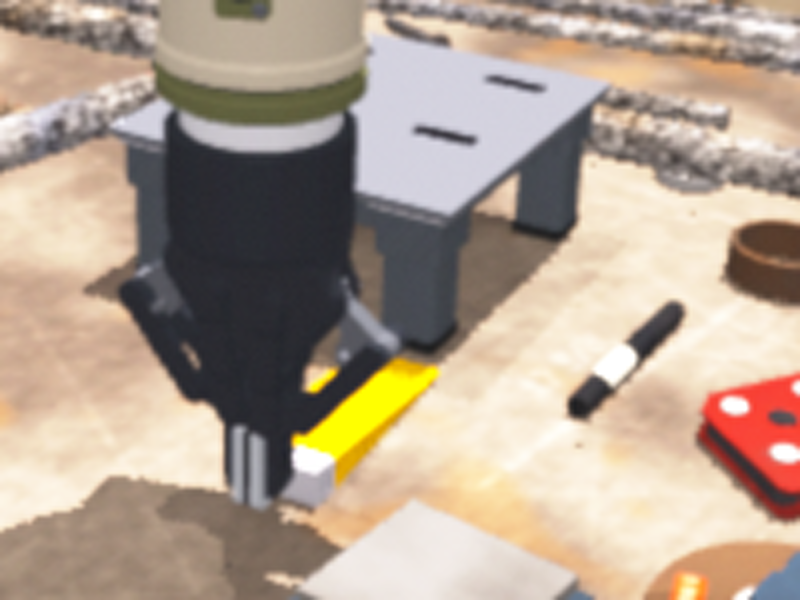

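The wedge slides straight (about 2 N), with its tip around crop (437,370) just short of the foot. I'll continue slowly, watching the force.

>>> {"fn": "arm_command", "kwargs": {
  "travel": [
    [-0.004,0,0],
    [-0.008,0,0],
    [-0.012,0,0],
    [-0.015,0,0],
    [-0.018,0,0],
    [-0.021,0,0],
    [-0.024,0,0]
  ],
  "dr": [
    [0,0,0],
    [0,0,0],
    [0,0,0],
    [0,0,0],
    [0,0,0],
    [0,0,0],
    [0,0,0]
  ],
  "grip": [1,1,1,1,1,1,1]
}}

```text
clock: 7.08
ee_pos: [0.476, 0.2051, 0.0059]
ee_rot: [-0.0, 0.623, 0.782, -0.0]
contact_force: [0.4, 1.0, 0.2]
finger_gap: 0.0002
```

>>> {"fn": "arm_command", "kwargs": {
  "travel": [
    [-0.0025,0,0],
    [-0.005,0,0],
    [-0.0075,0,0]
  ],
  "dr": [
    [0,0,0],
    [0,0,0],
    [0,0,0]
  ],
  "grip": [1,1,1]
}}

```text
clock: 7.45
ee_pos: [0.4774, 0.1995, 0.0059]
ee_rot: [-0.0, 0.623, 0.782, 0.0]
contact_force: [-0.1, 3.0, -0.2]
finger_gap: -0.0001
```

>>> {"fn": "arm_command", "kwargs": {
  "travel": [
    [-0.0025,0,0],
    [-0.005,0,0]
  ],
  "dr": [
    [0,0,0],
    [0,0,0]
  ],
  "grip": [1,1]
}}

```text
clock: 7.7
ee_pos: [0.4783, 0.1976, 0.006]
ee_rot: [-0.001, 0.623, 0.782, 0.002]
contact_force: [-1.5, 8.1, -2.6]
finger_gap: -0.0
```

```bash
python3 -c "
from h import *
b=save('scene','pics/a5.png');st()
cv2.imwrite('pics/c5.png',cv2.resize(b[170:270,300:400],None,fx=6,fy=6,interpolation=cv2.INTER_CUBIC)[:,:,::-1])
import cv2
# stand shift: compare scene pictures around the right-hand part of the plate
a=cv2.imread('pics/a1.png',0).astype(np.float32);c=cv2.imread('pics/a5.png',0).astype(np.float32)
for bx in((355,180,392,236),(340,198,358,238)):
  x0,y0,x1,y1=bx;r=cv2.phaseCorrelate(a[y0:y1,x0:x1].copy(),c[y0:y1,x0:x1].copy());print(bx,r)
"
```

```text
t 7.75 pos [0.4783 0.1972 0.0059] yaw 1.7968 zax [ 6.e-04  3.e-03 -1.e+00] F [-2.17  6.64 -1.91] gap -0.0003
(355, 180, 392, 236) ((-0.05037873333298393, -0.029625171508410375), 1.0211079603433608)
(340, 198, 358, 238) ((0.014631799717188088, -0.25266779782429083), 0.697130599949095)
```

View pics/c5.png

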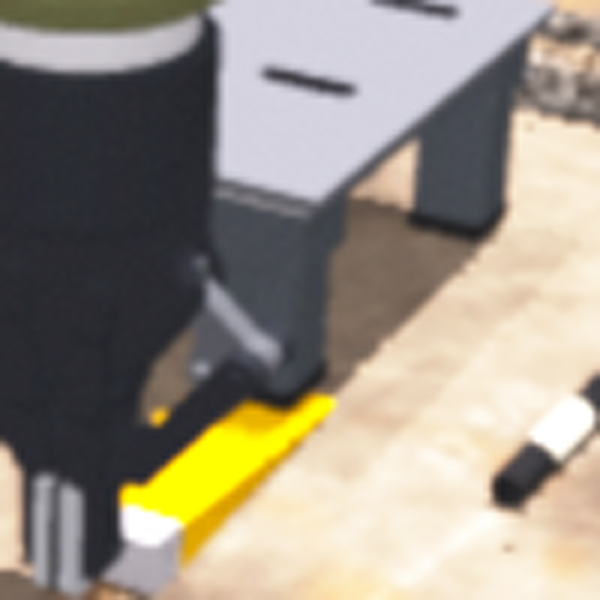

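The wedge is under the foot (crop ~(290,395)), the push has risen from 1–2 N to about 7 N, and the stand hasn't shifted in the picture. I'll back off, rise and go for the press test.

>>> {"fn": "arm_command", "kwargs": {
  "travel": [
    [0.015,0,0],
    [0.04,0,0],
    [0.06,0,-0.02],
    [0.06,0,-0.09],
    [0.06,0,-0.16],
    [0.06,0,-0.2],
    [0.06,0,-0.2]
  ],
  "dr": [
    [0,0,0],
    [0,0,0],
    [0,0,0],
    [0,0,0],
    [0,0,0],
    [0,0,0],
    [0,0,0]
  ],
  "grip": [1,1,1,1,1,1,1]
}}

```text
clock: 8.62
ee_pos: [0.4682, 0.2438, 0.1683]
ee_rot: [0.001, 0.623, 0.782, 0.002]
contact_force: [1.0, -0.6, -0.4]
finger_gap: 0.0001
```

```bash
python3 -c "
from h import *
s=sensors.state();p=s['ee_pos'];R=Ro.from_quat(np.roll(s['ee_rot'],-1))
w=save('wrist','pics/w6.png')
r=place_of('wrist','loose_corner');print([(round(q['p'],2),np.round(q['location'],1),np.round(wat(q['location'],.09,p,R),4)) for q in r])
r=place_of('wrist','wedge_end');print([(round(q['p'],2),np.round(q['location'],1),np.round(wat(q['location'],.01,p,R),4)) for q in r])
st();plan([.508,.068,.165],1.76)"
```

```text
[]
[(0.61, array([317. , 232.7]), array([0.4791, 0.1877, 0.01  ]))]
t 8.78 pos [0.4669 0.2425 0.1651] yaw 1.7959 zax [-1.e-03 -7.e-04 -1.e+00] F [ 0.17  0.37 -0.06] gap 0.0002
travel [-0.224, 0.0014, 0.0003] dr [-0.0008, 0.0003, 0.0239]
```

>>> {"fn": "arm_command", "kwargs": {
  "travel": [
    [-0.07,0,0],
    [-0.14,0,0],
    [-0.2,0,0],
    [-0.224,0.001,0],
    [-0.224,0.001,0.04],
    [-0.224,0.001,0.075],
    [-0.224,0.001,0.083],
    [-0.224,0.001,0.083]
  ],
  "dr": [
    [0,0,0.024],
    [0,0,0.024],
    [0,0,0.024],
    [0,0,0.024],
    [0,0,0.024],
    [0,0,0.024],
    [0,0,0.024],
    [0,0,0.024]
  ],
  "grip": [1,1,1,1,1,1,1,1]
}}

```text
clock: 9.78
ee_pos: [0.5077, 0.0683, 0.0988]
ee_rot: [-0.001, 0.637, 0.771, -0.001]
contact_force: [0.9, -0.1, -0.1]
finger_gap: -0.0001
```

>>> {"fn": "arm_command", "kwargs": {
  "travel": [
    [0,0,0.004],
    [0,0,0.008],
    [0,0,0.01],
    [0,0,0.01]
  ],
  "dr": [
    [0,0,0],
    [0,0,0],
    [0,0,0],
    [0,0,0]
  ],
  "grip": [1,1,1,1]
}}

```text
clock: 10.28
ee_pos: [0.5082, 0.0677, 0.0916]
ee_rot: [0.0, 0.637, 0.77, 0.0]
contact_force: [-1.1, -0.5, -0.0]
finger_gap: -0.0001
```

Now about 1.5 mm above the plate; I'll press in small steps.

>>> {"fn": "arm_command", "kwargs": {
  "travel": [
    [0,0,0.0012],
    [0,0,0.0024]
  ],
  "dr": [
    [0,0,0],
    [0,0,0]
  ],
  "grip": [1,1]
}}

```text
clock: 10.52
ee_pos: [0.5083, 0.0678, 0.09]
ee_rot: [0.0, 0.637, 0.771, 0.0]
contact_force: [-3.1, -0.2, 18.6]
finger_gap: 0.0001
```

>>> {"fn": "arm_command", "kwargs": {
  "travel": [
    [0,0,0.001],
    [0,0,0.001]
  ],
  "dr": [
    [0,0,0],
    [0,0,0]
  ],
  "grip": [1,1]
}}

```text
clock: 10.78
ee_pos: [0.5083, 0.0678, 0.09]
ee_rot: [0.001, 0.637, 0.771, 0.0]
contact_force: [-4.0, -1.2, 18.9]
finger_gap: -0.0002
```

>>> {"fn": "arm_command", "kwargs": {
  "travel": [
    [0,0,0.001],
    [0,0,0.001]
  ],
  "dr": [
    [0,0,0],
    [0,0,0]
  ],
  "grip": [1,1]
}}

```text
clock: 11.02
ee_pos: [0.5082, 0.0679, 0.0898]
ee_rot: [0.001, 0.637, 0.771, 0.0]
contact_force: [-6.7, -0.8, 30.2]
finger_gap: 0.0
```

Rigid so far: 19 to 30 N with 0.2 mm of movement. I'll ease off stepwise to see whether the corner springs back at low force.

>>> {"fn": "arm_command", "kwargs": {
  "travel": [
    [0,0,-0.002],
    [0,0,-0.002]
  ],
  "dr": [
    [0,0,0],
    [0,0,0]
  ],
  "grip": [1,1]
}}

```text
clock: 11.28
ee_pos: [0.5084, 0.0678, 0.09]
ee_rot: [0.0, 0.637, 0.77, 0.0]
contact_force: [-2.4, -0.8, 12.3]
finger_gap: -0.0001
```

>>> {"fn": "arm_command", "kwargs": {
  "travel": [
    [0,0,-0.0007],
    [0,0,-0.0007]
  ],
  "dr": [
    [0,0,0],
    [0,0,0]
  ],
  "grip": [1,1]
}}

```text
clock: 11.52
ee_pos: [0.5083, 0.0678, 0.0901]
ee_rot: [0.0, 0.637, 0.771, 0.0]
contact_force: [-0.3, -0.1, 4.6]
finger_gap: 0.0002
```

>>> {"fn": "arm_command", "kwargs": {
  "travel": [
    [0,0,-0.0007],
    [0,0,-0.0007]
  ],
  "dr": [
    [0,0,0],
    [0,0,0]
  ],
  "grip": [1,1]
}}

```text
clock: 11.78
ee_pos: [0.5081, 0.0678, 0.0905]
ee_rot: [-0.0, 0.637, 0.771, -0.0]
contact_force: [-0.3, 0.3, 0.1]
finger_gap: -0.0003
```

>>> {"fn": "arm_command", "kwargs": {
  "travel": [
    [0,0,-0.0007],
    [0,0,-0.0007]
  ],
  "dr": [
    [0,0,0],
    [0,0,0]
  ],
  "grip": [1,1]
}}

```text
clock: 12.02
ee_pos: [0.5082, 0.0678, 0.0912]
ee_rot: [-0.0, 0.637, 0.771, -0.0]
contact_force: [0.2, 0.2, 0.5]
finger_gap: 0.0001
```

No give between 4.6 and 30 N (0.3 mm in all). As insurance that the wedge carries load unaided, I'll recheck it by feel at its end, with a very slight extra push, and then press again.

>>> {"fn": "arm_command", "kwargs": {
  "travel": [
    [0,0,-0.05],
    [0,0,-0.09],
    [0.07,0,-0.09],
    [0.14,0,-0.09],
    [0.2,0,-0.09],
    [0.224,0,-0.09],
    [0.224,0,-0.09]
  ],
  "dr": [
    [0,0,-0.024],
    [0,0,-0.024],
    [0,0,-0.024],
    [0,0,-0.024],
    [0,0,-0.024],
    [0,0,-0.024],
    [0,0,-0.024]
  ],
  "grip": [1,1,1,1,1,1,1]
}}

```text
clock: 12.9
ee_pos: [0.4743, 0.2447, 0.1631]
ee_rot: [-0.0, 0.623, 0.783, -0.0]
contact_force: [-0.1, -0.7, 0.4]
finger_gap: -0.0003
```

```bash
python3 -c "
from h import *
st();plan([.4783-.03*.222,.1972+.03*.975,.006],1.796)
c=camera('top');cv2.imwrite('pics/b7.png',c[:,:,::-1])
for l in('stand','wedge'):print(l,[(round(q['p'],2),np.round(at('top',q['location'],0),4)) for q in place_of('top',l)[:1]])
st()"
```

```text
t 12.9 pos [0.4743 0.2447 0.1631] yaw 1.7976 zax [-2.e-04 -0.e+00 -1.e+00] F [-0.08 -0.65  0.39] gap -0.0003
travel [-0.0215, -0.0083, 0.1964] dr [-0.0001, -0.0, 0.0011]
stand [(0.73, array([ 0.5942, -0.0028,  0.    ]))]
wedge []
t 13.05 pos [0.475  0.2418 0.163 ] yaw 1.7933 zax [-4.0e-04 -1.5e-03 -1.0e+00] F [ 1.13 -0.04 -0.1 ] gap 0.0001
```

>>> {"fn": "arm_command", "kwargs": {
  "travel": [
    [0,-0.008,0.06],
    [0,-0.008,0.12],
    [0,-0.008,0.18],
    [0,-0.008,0.195],
    [-0.02,-0.008,0.196],
    [-0.04,-0.008,0.196],
    [-0.044,-0.008,0.196]
  ],
  "dr": [
    [0,0,0],
    [0,0,0],
    [0,0,0],
    [0,0,0],
    [0,0,0],
    [0,0,0],
    [0,0,0]
  ],
  "grip": [1,1,1,1,1,1,1]
}}

```text
clock: 13.92
ee_pos: [0.4775, 0.2057, 0.0078]
ee_rot: [0.001, 0.625, 0.781, 0.0]
contact_force: [0.2, 0.2, 0.6]
finger_gap: 0.0
```

```bash
python3 -c "
from h import *
st();plan([.4783,.1972,.006],1.796)"
```

```text
t 13.93 pos [0.4775 0.2057 0.0078] yaw 1.7919 zax [ 1.8e-03 -3.0e-04 -1.0e+00] F [0.22 0.2  0.6 ] gap 0.0
travel [-0.0106, -0.0013, 0.0022] dr [0.0011, 0.0005, -0.0028]
```

>>> {"fn": "arm_command", "kwargs": {
  "travel": [
    [-0.004,-0.001,0.002],
    [-0.006,-0.001,0.002],
    [-0.0065,-0.001,0.002]
  ],
  "dr": [
    [0,0,0],
    [0,0,0],
    [0,0,0]
  ],
  "grip": [1,1,1]
}}

```text
clock: 14.3
ee_pos: [0.4766, 0.2031, 0.0049]
ee_rot: [-0.0, 0.623, 0.782, 0.0]
contact_force: [-0.1, 0.2, -0.2]
finger_gap: 0.0002
```

>>> {"fn": "arm_command", "kwargs": {
  "travel": [
    [-0.001,0,0],
    [-0.002,0,0]
  ],
  "dr": [
    [0,0,0],
    [0,0,0]
  ],
  "grip": [1,1]
}}

```text
clock: 14.55
ee_pos: [0.4768, 0.2015, 0.0048]
ee_rot: [-0.0, 0.623, 0.782, -0.0]
contact_force: [0.1, 0.5, 0.2]
finger_gap: -0.0002
```

>>> {"fn": "arm_command", "kwargs": {
  "travel": [
    [-0.0007,0,0],
    [-0.0014,0,0]
  ],
  "dr": [
    [0,0,0],
    [0,0,0]
  ],
  "grip": [1,1]
}}

```text
clock: 14.8
ee_pos: [0.4772, 0.2002, 0.0048]
ee_rot: [-0.0, 0.623, 0.782, -0.0]
contact_force: [-0.7, -0.6, 0.3]
finger_gap: -0.0001
```

>>> {"fn": "arm_command", "kwargs": {
  "travel": [
    [-0.001,0,0],
    [-0.002,0,0],
    [-0.002,0,0]
  ],
  "dr": [
    [0,0,0],
    [0,0,0],
    [0,0,0]
  ],
  "grip": [1,1,1]
}}

```text
clock: 15.18
ee_pos: [0.4776, 0.1985, 0.0048]
ee_rot: [0.0, 0.624, 0.782, -0.0]
contact_force: [-0.8, 0.8, 0.6]
finger_gap: 0.0001
```

>>> {"fn": "arm_command", "kwargs": {
  "travel": [
    [-0.001,0,0],
    [-0.001,0,0]
  ],
  "dr": [
    [0,0,0],
    [0,0,0]
  ],
  "grip": [1,1]
}}

```text
clock: 15.42
ee_pos: [0.4778, 0.1978, 0.0048]
ee_rot: [-0.0, 0.623, 0.782, -0.0]
contact_force: [-0.1, 0.0, -0.7]
finger_gap: 0.0002
```

>>> {"fn": "arm_command", "kwargs": {
  "travel": [
    [-0.001,0,0],
    [-0.001,0,0]
  ],
  "dr": [
    [0,0,0],
    [0,0,0]
  ],
  "grip": [1,1]
}}

```text
clock: 15.68
ee_pos: [0.4779, 0.1973, 0.0048]
ee_rot: [-0.0, 0.623, 0.782, 0.0]
contact_force: [0.2, 1.5, -0.1]
finger_gap: 0.0002
```

>>> {"fn": "arm_command", "kwargs": {
  "travel": [
    [-0.001,0,0],
    [-0.001,0,0]
  ],
  "dr": [
    [0,0,0],
    [0,0,0]
  ],
  "grip": [1,1]
}}

```text
clock: 15.92
ee_pos: [0.478, 0.1972, 0.0049]
ee_rot: [-0.0, 0.623, 0.782, 0.001]
contact_force: [-2.3, 4.1, 0.4]
finger_gap: 0.0
```

>>> {"fn": "arm_command", "kwargs": {
  "travel": [
    [-0.001,0,0],
    [-0.001,0,0]
  ],
  "dr": [
    [0,0,0],
    [0,0,0]
  ],
  "grip": [1,1]
}}

```text
clock: 16.18
ee_pos: [0.4783, 0.197, 0.0049]
ee_rot: [-0.001, 0.623, 0.782, 0.001]
contact_force: [-2.2, 6.4, -0.7]
finger_gap: -0.0
```

>>> {"fn": "arm_command", "kwargs": {
  "travel": [
    [-0.001,0,0],
    [-0.001,0,0]
  ],
  "dr": [
    [0,0,0],
    [0,0,0]
  ],
  "grip": [1,1]
}}

```text
clock: 16.42
ee_pos: [0.4785, 0.1966, 0.0049]
ee_rot: [-0.001, 0.623, 0.782, 0.001]
contact_force: [-1.9, 7.4, -1.3]
finger_gap: 0.0001
```

>>> {"fn": "arm_command", "kwargs": {
  "travel": [
    [-0.001,0,0],
    [-0.001,0,0]
  ],
  "dr": [
    [0,0,0],
    [0,0,0]
  ],
  "grip": [1,1]
}}

```text
clock: 16.68
ee_pos: [0.4787, 0.1958, 0.0049]
ee_rot: [-0.001, 0.623, 0.782, 0.001]
contact_force: [-1.8, 6.5, -1.3]
finger_gap: 0.0004
```

It resisted from the same spot and moved about 1 mm in at the 7 N lifting plateau, so it is loaded. I'll back off and press again.

>>> {"fn": "arm_command", "kwargs": {
  "travel": [
    [0.015,0,0],
    [0.04,0,0],
    [0.06,0,-0.02],
    [0.06,0,-0.09],
    [0.06,0,-0.16],
    [0.06,0,-0.2],
    [0.06,0,-0.2]
  ],
  "dr": [
    [0,0,0],
    [0,0,0],
    [0,0,0],
    [0,0,0],
    [0,0,0],
    [0,0,0],
    [0,0,0]
  ],
  "grip": [1,1,1,1,1,1,1]
}}

```text
clock: 17.55
ee_pos: [0.4687, 0.2421, 0.1673]
ee_rot: [0.001, 0.623, 0.782, 0.002]
contact_force: [0.1, -0.6, -0.3]
finger_gap: -0.0002
```

```bash
python3 -c "
from h import *
camera('scene');st();plan([.508,.068,.165],1.76)"
```

```text
t 17.6 pos [0.4681 0.2414 0.1657] yaw 1.7954 zax [ 1.9e-03  6.0e-04 -1.0e+00] F [ 0.82 -0.22 -0.33] gap -0.0002
travel [-0.2225, 0.0003, 0.0009] dr [0.0013, -0.0002, 0.0236]
```

>>> {"fn": "arm_command", "kwargs": {
  "travel": [
    [-0.07,0,0],
    [-0.14,0,0],
    [-0.2,0,0],
    [-0.222,0,0],
    [-0.222,0,0.04],
    [-0.222,0,0.075],
    [-0.222,0,0.083],
    [-0.222,0,0.083]
  ],
  "dr": [
    [0,0,0.024],
    [0,0,0.024],
    [0,0,0.024],
    [0,0,0.024],
    [0,0,0.024],
    [0,0,0.024],
    [0,0,0.024],
    [0,0,0.024]
  ],
  "grip": [1,1,1,1,1,1,1,1]
}}

```text
clock: 18.6
ee_pos: [0.5071, 0.0685, 0.0981]
ee_rot: [-0.001, 0.637, 0.771, -0.0]
contact_force: [-0.6, 0.1, 0.5]
finger_gap: -0.0003
```

>>> {"fn": "arm_command", "kwargs": {
  "travel": [
    [0,0,0.004],
    [0,0,0.007],
    [0,0,0.0085]
  ],
  "dr": [
    [0,0,0],
    [0,0,0],
    [0,0,0]
  ],
  "grip": [1,1,1]
}}

```text
clock: 18.98
ee_pos: [0.5077, 0.0675, 0.0919]
ee_rot: [0.0, 0.637, 0.77, 0.0]
contact_force: [-0.0, 1.1, -0.3]
finger_gap: -0.0001
```

>>> {"fn": "arm_command", "kwargs": {
  "travel": [
    [0,0,0.001],
    [0,0,0.001]
  ],
  "dr": [
    [0,0,0],
    [0,0,0]
  ],
  "grip": [1,1]
}}

```text
clock: 19.23
ee_pos: [0.5075, 0.0675, 0.0909]
ee_rot: [0.0, 0.637, 0.77, -0.0]
contact_force: [-0.1, -0.3, -0.3]
finger_gap: 0.0001
```

>>> {"fn": "arm_command", "kwargs": {
  "travel": [
    [0,0,0.001],
    [0,0,0.001]
  ],
  "dr": [
    [0,0,0],
    [0,0,0]
  ],
  "grip": [1,1]
}}

```text
clock: 19.48
ee_pos: [0.5076, 0.0676, 0.0902]
ee_rot: [0.0, 0.637, 0.771, 0.0]
contact_force: [-0.4, -1.0, 2.2]
finger_gap: -0.0001
```

>>> {"fn": "arm_command", "kwargs": {
  "travel": [
    [0,0,0.001],
    [0,0,0.001]
  ],
  "dr": [
    [0,0,0],
    [0,0,0]
  ],
  "grip": [1,1]
}}

```text
clock: 19.73
ee_pos: [0.5076, 0.0676, 0.09]
ee_rot: [0.0, 0.637, 0.771, 0.0]
contact_force: [-2.2, -0.7, 15.1]
finger_gap: 0.0001
```

>>> {"fn": "arm_command", "kwargs": {
  "travel": [
    [0,0,0.0006],
    [0,0,0.0006],
    [0,0,0.0006],
    [0,0,0.0006],
    [0,0,0.0006]
  ],
  "dr": [
    [0,0,0],
    [0,0,0],
    [0,0,0],
    [0,0,0],
    [0,0,0]
  ],
  "grip": [1,1,1,1,1]
}}

```text
clock: 20.35
ee_pos: [0.5075, 0.0676, 0.0899]
ee_rot: [0.001, 0.637, 0.771, 0.0]
contact_force: [-4.0, -0.9, 18.8]
finger_gap: -0.0002
```

Corner sinks 0.3 mm from 2 N to 19 N, so it is firm. I'll lift off and move clear.

>>> {"fn": "arm_command", "kwargs": {
  "travel": [
    [0,0,-0.02],
    [0,0,-0.08],
    [0,0,-0.15],
    [0,0,-0.22],
    [0.06,0,-0.25],
    [0.12,0,-0.25],
    [0.12,0,-0.25],
    [0.12,0,-0.25]
  ],
  "dr": [
    [0,0,0],
    [0,0,0],
    [0,0,0],
    [0,0,0],
    [0,0,0],
    [0,0,0],
    [0,0,0],
    [0,0,0]
  ],
  "grip": [1,1,1,1,1,1,1,1]
}}

```text
clock: 21.35
ee_pos: [0.4893, 0.1614, 0.2888]
ee_rot: [0.0, 0.637, 0.771, -0.0]
contact_force: [-0.5, -0.3, -0.3]
finger_gap: 0.0005
```

```bash
python3 -c "
from h import *
b=save('scene','pics/a9.png');camera('top');st()
for c in('top','scene'):
  for l in('stand','wedge','nut','soapstone','pipe_ring'):print(c,l,[(round(q['p'],2),np.round(at(c,q['location'],0),4)) for q in place_of(c,l)[:1]])
cv2.imwrite('pics/c9.png',cv2.resize(b[150:300,240:440],None,fx=4,fy=4,interpolation=cv2.INTER_CUBIC)[:,:,::-1]);st()"
```

```text
t 21.45 pos [0.4896 0.1606 0.2885] yaw 1.7578 zax [-7.e-04 -7.e-04 -1.e+00] F [1.07 0.29 0.78] gap 0.0001
top stand [(0.88, array([ 0.6011, -0.0045,  0.    ]))]
top wedge []
top nut []
top soapstone []
top pipe_ring []
scene stand [(0.76, array([ 0.5977, -0.0033,  0.    ]))]
scene wedge [(0.75, array([0.4952, 0.1261, 0.    ]))]
scene nut []
scene soapstone [(0.57, array([0.4144, 0.0109, 0.    ]))]
scene pipe_ring [(0.77, array([ 0.4122, -0.1314,  0.    ]))]
t 21.95 pos [0.4895 0.1618 0.2887] yaw 1.7592 zax [-1.e-04 -0.e+00 -1.e+00] F [-0.67 -0.86 -0.01] gap -0.0002
```

View pics/c9.png

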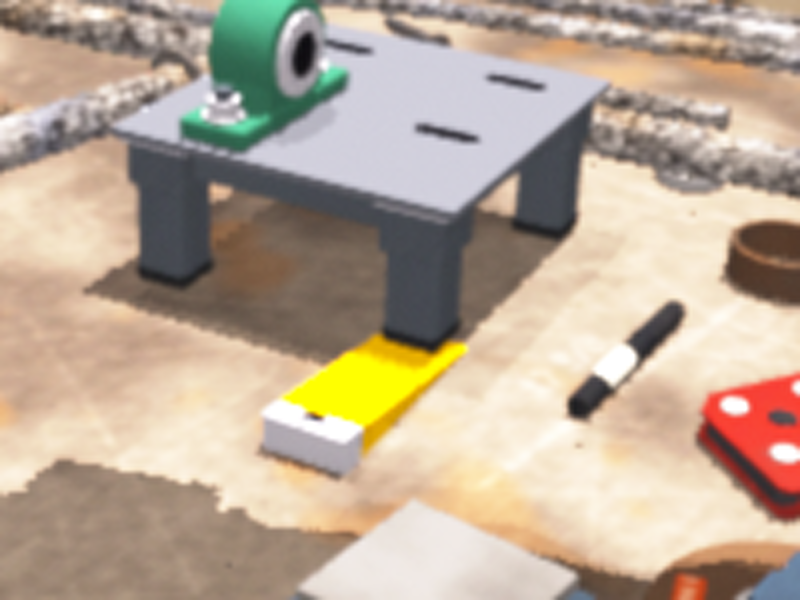

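The wedge lies flat under the foot at crop (425,345), fairly central. The stand sits where it was to within about a pixel, the soapstone and ring are undisturbed, and the arm is clear. Handing in.

```bash
python3 -c "
from h import *
print(job.sign_off());st()"
```

```text
the job is handed in; nothing more can be done
None
the job is handed in; nothing more can be done
```

I pushed the wedge along the bench under the short near left foot with shut fingers, without gripping or lifting anything, and handed the job in at about 22 s with the wedge left in.

- **Push:** it slid freely at 1–2 N, then rose to about 7–8 N at the foot. After the first press test I pushed it about 1 mm further at about 7 N.
- **Press tests:** before the extra push, the corner went down about 0.3 mm from 5 to 30 N. After it, the corner went down 0.3 mm from 2 to 19 N. The firm load was held for more than 0.3 s each time.
- **Last picture:** the wedge lies under the foot, the stand is within about a pixel (about 2 mm) of where it began, the soapstone and pipe ring have not moved, and the arm is clear at 0.29 m.
- **Not checked:** the nut was not seen at the end, because the arm hid it from the top camera. The arm never went near it. I had no direct reading of the wedge load or the stand's level; I judged both from the forces felt and the picture.

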